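# Stow the sharpening stones and open the outer lid of the double-lidded tin

### The arm

A 6-joint arm with a two-finger parallel gripper is mounted at the origin on the work surface. World frame = base frame: x ahead of the robot, y to its left, z up, the work surface at z = 0. Lengths are in mm, angles in rad, forces in N, time in s.
With the tool pointing down it reaches from about 275 to 1000 mm from the base axis. Payload 8.4 kg.
Tool frame: the origin (TCP) lies midway between the tips of the shut fingers; the grasp point (between the pads) lies 19 mm behind it; z points along the fingers, y is the line along which they close (so a half turn about z gives the same grasp; the last joint's range is limited). The gripper opens to 85 mm and grips with 20 to 120 N. Pads are 22 mm wide; open, the fingers measure 114 mm over their backs; the gripper's body (76 mm by 85 mm) begins 54 mm behind the grasp point. The pads swing forward as they close: fully open they stand 13 mm farther back than shut.
Start: joints at [-1.301, 0.353, 1.633, -0, 1.155, -0.002], TCP at [167.79, -602.059, 231.281] pointing down, gripper open.
Joint ranges: [-2.63, 2.63], [-0.92, 2.1], [0.06, 2.66], [-1.3, 4.44], [0, 2.69], [-3.02, 3.02]. Speed limits (rad/s): [2.22, 2.22, 2.79, 3.14, 3.14, 3.14].

### API

Orientations are given as [roll, pitch, yaw] about the fixed x, y, z axes, in that order (R = Rz(yaw) Ry(pitch) Rx(roll)).
In Python, from rig import monitor, imaging, r gives the robot as it stands.
- The arm moves only by the tool drive_tool, never from a script. Its argument "plan" is a list of rows, each an object of numbers: "x", "y", "z": the shift along the tool's x, y, z in units of 50 mm (1.0 is 50 mm); "ax", "ay", "az": the turn, a rotation vector about the tool's x, y, z in units of 6 degrees (1.0 is 6 degrees); "hand": the finger opening in mm, from 0 to 85.4. In form: [{"x": .., "y": .., "z": .., "ax": .., "ay": .., "az": .., "hand": ..}, ...]. A call has 1 to 8 rows; each row is the pose to reach, as a shift and turn from the pose commanded when the call began, along the tool's axes at that moment; what a row does not reach only later rows make up. A row lasts 1/10 s, in which the tool goes at most 50 mm and 8.59 degrees, less where a joint would pass 70% of its speed; a pose out of reach is approached as far as the arm can. A call with a gripper value outside its range is refused whole. The fingers move at their own pace and stop on an object; "grip_force" is the grip in N (left out, the last holds). Time passes only in rows, so rows that repeat a pose let the fingers close. It gives the time, the measured TCP pose, the force, the opening and the grip force at its end, in the units of the state.
- monitor.sense(): the state, without advancing time (a new reading comes with each control period).
- imaging.grab_frame(name): name is "side" or "top" or "wrist"; returns the picture (384x512x3 uint8, red, green, blue); there is no depth.
- imaging.camera_info(name): a dict with "mtx" (3x3 intrinsics, pixels), "dist" ([k1, k2, p1, p2, k3] as OpenCV has them; the pictures are not rectified), "R" (3x3) and "t" (3): a world point X has camera coordinates R X + t. Camera axes: x right, y down, z forward; pixel columns grow to the right and rows downward; lengths in mm; the calibration is good to about 2 mm. A picture is of the moment at which its call begins: read the wrist's pose just before it. camera_info takes no time and is no camera call; for the wrist camera it gives the pose at the moment of the call.
- r.sign_off(): hands the job in; it is judged then, once.
The state is a dict: "clock": time; "qpos": joint angles; "qvel": joint speeds; "joint_efforts": joint torques, N m; "eef_pos": TCP position; "tcp_rot": TCP orientation; "contact_force": force on the tool from outside, world axes, zero at the start; "wrist_torque": the same for the moment, N m; "opening": opening from 0.0 (shut) to 1.0 (fully open); "grasp_force": force on a finger pad.
Only numpy, scipy, OpenCV 4.12 (cv2) and the standard library are available. Lean on these libraries where they do the work, as an engineer would, in place of code of your own. Each camera call takes 0.05 s, during which the arm holds its last target. There are 200 camera calls.

### The job

Put the sharpening stones away: lay the thick stone flat in the empty steel tin, then set the thin one squarely on top of it, edges in line. Take the double lid by the wooden handle of its inner lid and lower both lids together, gently, until the inner lid sits fully home in the tin; let go, then grip the outer lid by the square collar around that handle and lift it off alone, straight up and level, by at least 10 cm, leaving the inner lid seated and undisturbed. Finish while still holding the outer lid still up there; don't drop anything into place, and leave the other things on the bench where they are.

Things in the scene. Friction and masses are not known exactly. Their poses are not given: they have to be found in the camera images.
- tin: Open rectangular steel tin, empty at the start, fixed to the bench. Outside 130 (x) x 150 (y) x 60 mm high; walls and floor 4 mm: inside 122 x 142 mm, inner floor 4 mm above the origin. Origin: centre of the underside, on the bench; z up. Upright, turned up to 0.4 rad about vertical; tin and lids may swap places.
- inner_lid: Steel inner lid, 0.35 kg, flat on the bench, outer lid resting on it. Origin: centre of underside, z up. Plug below: 109 (x) x 129 (y) mm for z 0-4 mm, 117 x 137 for z 4-8. Flange 130 x 150, z 8-12, rests on the tin's rim: seated, origin 52 mm above the tin's, long side along the tin's. Tray rim to z 20, in the middle a wooden handle. Half turn: same shape.
- handle_top (a point): Top centre of the inner lid's upright dark wooden bar handle, 74 mm above that lid's origin. The bar is 16 mm in the lid's x, 30 mm in y; it rises from the tray through the outer lid's collar, and its top 28 mm stand free above the collar. Lifted by it, the inner lid carries the outer lid along.
- outer_lid: Steel outer lid, 0.25 kg, resting loose on the inner lid's tray rim, skirt around its flange with 3 mm play each side; nothing latches it. Origin: centre at the skirt's lower edge, 9 mm above the inner lid's origin when nested; z up, axes as the inner lid's. Outside 144 (x) x 164 (y) mm, flat top face at z = 15 mm, a square collar on it.
- collar (a point): Centre of the collar's upper edge, 37 mm above the outer lid's origin. Upright square steel collar, sides along the lid's x and y, 50 x 50 mm outside, 42 x 42 mm inside, 22 mm high. The inner lid's handle stands inside with free space all round and reaches 28 mm above this point. Gripped across the collar's outside, the outer lid lifts off alone.
- thick_stone: Thick sharpening stone, plain grey block 50 (x) x 90 (y) x 24 mm (z), 0.24 kg, lying flat on the bench. Origin: centre of the underside. z up. The two stones may swap places.
- thin_stone: Thin sharpening stone, plain grey block 50 (x) x 90 (y) x 14 mm (z), 0.14 kg, lying flat on the bench. Origin: centre of the underside. z up.
- screwdriver: Bystander: screwdriver lying on the bench beyond the task's things. Leave it.
- wrench: Bystander: steel wrench, about 160 mm long, lying near the robot. Leave it.
- screw_jar: Bystander: glass jar with steel cap, 64 mm across, 75 mm high, far left. Origin under its centre. Leave it.
- nail_can: Bystander: dark can 54 mm across, 55 mm high, near the robot. Origin under its centre. Leave it.
- tape_measure: Bystander: tape measure, 62 x 32 x 58 mm, far side. Origin under its centre. Leave it.
- grinding_wheel: Bystander: grinding wheel lying flat, 100 mm across, 18 mm thick, right of the stones. Origin under its centre. Leave it.
- offcut: Bystander: pale wooden offcut 90 x 60 x 35 mm, at the far left. Origin under its centre. Leave it.
- mug: Bystander: white mug, 72 mm across, 65 mm high, far right. Origin under its centre. Leave it.
Mind the look-alikes: they are no part of the job. Leave any green look-alike of the thick_stone alone. Leave any green look-alike of the tin alone.

How it is judged (in metres and radians):
On the way, in this order (a step that is already met when the one before it is completed fails the run):
1. the thick stone lies flat on the tin's floor, let go (x of thick_stone in the frame of tin between -0.045 and 0.045 m and y of thick_stone in the frame of tin between -0.04 and 0.04 m and z of thick_stone in the frame of tin between 0 and 0.008 m and angle between thick_stone's own z axis and vertical below 0.06 rad and linear speed of thick_stone below 0.03 m/s and contact force between the fingers and thick_stone below 0.2 N), for 0.1 s.
2. the thin stone lies squarely on the thick one, let go (x of thick_stone in the frame of tin between -0.045 and 0.045 m and y of thick_stone in the frame of tin between -0.04 and 0.04 m and z of thick_stone in the frame of tin between 0 and 0.008 m and angle between each of thick_stone, thin_stone's own z axis and vertical below 0.06 rad and horizontal distance between thin_stone and thick_stone below 0.009 m and z of thin_stone in the frame of thick_stone between 0.021 and 0.027 m and angle between the x axis of thin_stone and the x axis of thick_stone, either way round below 0.14 rad and linear speed of thin_stone below 0.03 m/s and contact force between the fingers and thin_stone below 0.2 N), for 0.1 s.
3. both lids are on the tin, the inner one fully home and let go, the outer one still resting on it (x of inner_lid in the frame of tin between -0.0055 and 0.0055 m and y of inner_lid in the frame of tin between -0.0055 and 0.0055 m and z of inner_lid in the frame of tin between 0.049 and 0.055 m and angle between inner_lid's own z axis and vertical below 0.035 rad and z of outer_lid in the frame of inner_lid below 0.014 m and angle between outer_lid's own z axis and vertical below 0.05 rad and linear speed of inner_lid below 0.03 m/s and contact force between the fingers and inner_lid below 0.2 N), for 0.1 s.
At the end, for the whole second after the job is handed in: Stones flat in the tin, thin on thick, centres within 9 mm, sides within 8 degrees; inner lid seated (3 mm in height, 5.5 mm sideways, 2 degrees), untouched; outer lid held still by the fingers, over 96 mm above its nested place, within 11 degrees of level, touching neither inner lid nor tin (x of thick_stone in the frame of tin between -0.045 and 0.045 m and y of thick_stone in the frame of tin between -0.04 and 0.04 m and z of thick_stone in the frame of tin between 0 and 0.008 m and angle between each of thick_stone, thin_stone's own z axis and vertical below 0.06 rad and horizontal distance between thin_stone and thick_stone below 0.009 m and z of thin_stone in the frame of thick_stone between 0.021 and 0.027 m and angle between the x axis of thin_stone and the x axis of thick_stone, either way round below 0.14 rad and x of inner_lid in the frame of tin between -0.0055 and 0.0055 m and y of inner_lid in the frame of tin between -0.0055 and 0.0055 m and z of inner_lid in the frame of tin between 0.049 and 0.055 m and angle between inner_lid's own z axis and vertical below 0.035 rad and z of outer_lid in the frame of inner_lid above 0.105 m and angle between outer_lid's own z axis and vertical below 0.2 rad and contact force between the fingers and outer_lid above 1 N and contact force between outer_lid and inner_lid below 0.1 N and contact force between outer_lid and tin below 0.1 N and contact force between the fingers and inner_lid below 0.2 N and linear speed of each of outer_lid, inner_lid below 0.03 m/s and angular speed of outer_lid below 0.2 rad/s); the arm keeps its last pose, push and grip.
It fails at once if the outer lid was lifted off while the inner lid was not fully home in the tin, or the inner lid came up or tilted when the outer lid was off (z of outer_lid in the frame of inner_lid above 0.022 m and not (z of inner_lid in the frame of tin between 0.046 and 0.058 m and horizontal distance between inner_lid and tin below 0.012 m and angle between inner_lid's own z axis and vertical below 0.06 rad)).
It fails at once if the lids were dropped onto the tin (horizontal distance between inner_lid and tin below 0.04 m and z of inner_lid in the frame of tin below 0.1 m and contact force between the fingers and inner_lid below 0.2 N and linear speed of inner_lid above 0.45 m/s).
It fails at once if the thick stone was dropped into the tin (horizontal distance between thick_stone and tin below 0.05 m and height (world z) of thick_stone below 0.06 m and contact force between the fingers and thick_stone below 0.2 N and linear speed of thick_stone above 0.45 m/s).
It fails at once if the thin stone was dropped into the tin (horizontal distance between thin_stone and tin below 0.05 m and height (world z) of thin_stone below 0.06 m and contact force between the fingers and thin_stone below 0.2 N and linear speed of thin_stone above 0.45 m/s).
It fails at once if a bystander was disturbed (moved more than 30 mm) (distance of any of screwdriver, wrench, screw_jar, nail_can, tape_measure, grinding_wheel, offcut, mug from where it was at the start of the episode above 0.03 m).
It also fails if it takes over 72 s, if anything falls off the work surface, if the arm or the gripper's body presses on something with over 40 N, if the wrist force passes 120 N, or if a joint passes its speed limit or range.

## Working session

There is one attempt and no reset: what is moved stays moved. The work goes in short steps, Python scripts to look and compute and a tool call to move; the robot and the scene stay as the last step left them, time stands still between calls to the robot, and variables do not carry over. Pictures are saved under pics/ and viewed, at most 13 in all, crops included, and the job is handed in when it is done.

Besides the shell and the picture viewer there is one more tool, called after "Call:" as name([rows], argument=value, ...), one row to a line, values as JSON. drive_tool: Moves the arm, as the interface text tells. Its arguments: {"type":"object","properties":{"plan":{"type":"array","items":{"type":"object","properties":{"x":{"type":"number"},"y":{"type":"number"},"z":{"type":"number"},"ax":{"type":"number"},"ay":{"type":"number"},"az":{"type":"number"},"hand":{"type":"number"}}}},"grip_force":{"type":"number"}},"required":["plan"]}

```bash
mkdir -p pics; ls; python3 - <<'E'
from rig import monitor, imaging, r
import cv2, numpy as np
s=monitor.sense(); print(s)
for n in ["top","side","wrist"]:
    im=imaging.grab_frame(n); cv2.imwrite(f"pics/{n}0.png",im[:,:,::-1]); c=imaging.camera_info(n); print(n,np.round(c["mtx"],1).tolist(),np.round(c["dist"],3),np.round(c["R"],3).tolist(),np.round(c["t"],1))
a=cv2.imread("pics/top0.png");b=cv2.imread("pics/side0.png")
E
```

```text
pics
{'clock': 0.0, 'qpos': array([-1.30140484e+00,  3.53657832e-01,  1.63416421e+00, -3.70462674e-05,
        1.15518338e+00, -2.41215261e-03]), 'qvel': array([-5.14883202e-05,  6.70620489e-04,  1.58069199e-04, -9.63344521e-04,
       -3.02600541e-04,  9.75681611e-04]), 'joint_efforts': array([-2.69734970e-03, -6.05251122e+01, -3.42072237e+01, -2.91059350e-04,
        9.01151594e-03, -1.77568776e-06]), 'eef_pos': array([ 167.64464314, -601.58887596,  230.54276287]), 'tcp_rot': array([-3.14017981e+00,  3.04634185e-05,  2.71818642e-01]), 'contact_force': array([ 0.81547918, -0.83601689, -0.23337168]), 'wrist_torque': array([ 0.04084952,  0.00729107, -0.02024227]), 'grasp_force': 0.0, 'opening': 0.995239771666949}
top [[411.7, 0.0, 248.5], [0.0, 411.7, 189.0], [0.0, 0.0, 1.0]] [-0.123  0.     0.     0.     0.   ] [[-0.023, -1.0, -0.001], [-0.996, 0.023, -0.081], [0.081, -0.001, -0.997]] [  11.   470.4 1597.1]
side [[486.2, 0.0, 253.3], [0.0, 486.2, 184.6], [0.0, 0.0, 1.0]] [-0.108  0.     0.     0.     0.   ] [[-0.974, -0.224, 0.019], [-0.132, 0.503, -0.854], [0.182, -0.835, -0.52]] [ 470.7  117.3 1408.2]
wrist [[296.6, 0.0, 256.0], [0.0, 296.6, 190.7], [0.0, 0.0, 1.0]] [-0.061  0.     0.     0.     0.   ] [[0.269, -0.963, -0.0], [-0.929, -0.259, 0.265], [-0.256, -0.071, -0.964]] [-625.6  -35.   377.6]
```

View pics/top0.png

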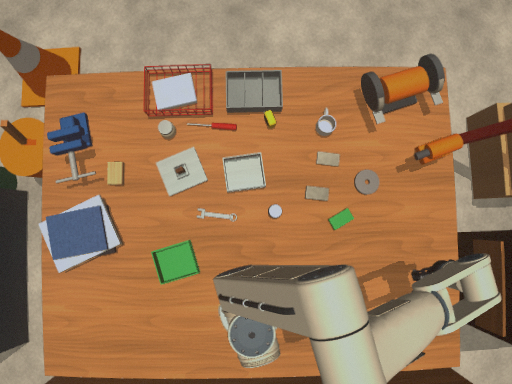

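View pics/side0.png

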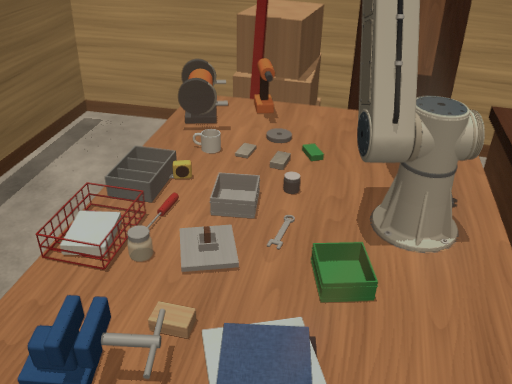

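The top view shows the open steel tin at (244,172), the lids at (181,171) and grey stones at (328,159) and (317,193). The green block at (341,219) and green tin at (176,261) are the look-alikes to leave alone. The side view has the stones at (246,150) and (280,160). I'll measure all of these and enlarge the stones to tell thick from thin.

```bash
cat > h.py <<'E'
from rig import monitor, imaging, r
import cv2, numpy as np
from scipy.spatial.transform import Rotation as Ro
def grab(n,name=None):
    s=monitor.sense(); c=imaging.camera_info(n); im=imaging.grab_frame(n)[:,:,::-1].copy()
    if name: cv2.imwrite(f"pics/{name}.png",im)
    return im,c,s
def ray(c,px,z):
    p=cv2.undistortPoints(np.float64(px).reshape(-1,1,2),c["mtx"],c["dist"]).reshape(-1,2)
    d=np.c_[p,np.ones(len(p))]@c["R"]; o=-c["R"].T@c["t"]
    return (o+d*((z-o[2])/d[:,2])[:,None])[:,:2]
def proj(c,X):
    return cv2.projectPoints(np.float64(X).reshape(-1,1,3),cv2.Rodrigues(np.float64(c["R"]))[0],np.float64(c["t"]),c["mtx"],c["dist"])[0].reshape(-1,2)
def rect(c,cnt,z):
    P=ray(c,cnt.reshape(-1,2),z).astype(np.float32); (m,s,a)=cv2.minAreaRect(P)
    if s[0]>s[1]: s=s[::-1]; a+=90      # a: direction of short side (x axis)
    a=(a+90)%180-90
    return np.array(m),np.array(s),a
def state():
    s=monitor.sense(); return s["clock"],np.round(s["eef_pos"],1),np.round(s["tcp_rot"],4),round(s["opening"]*85.4,1),round(s["grasp_force"],1),np.round(s["contact_force"],1)
E
python3 - <<'E'
from h import *
im=cv2.imread("pics/top0.png"); c=imaging.camera_info("top")
hsv=cv2.cvtColor(im,cv2.COLOR_BGR2HSV)
m=(hsv[:,:,1]<85).astype(np.uint8)*255
n,l=cv2.connectedComponents(m)
for nm,p,z in [("A",(328,159),19),("B",(317,193),19),("tin",(0,0),60),("lid",(0,0),24)]:
    if nm=="tin": 
        roi=(200,140,90,70)
    elif nm=="lid": roi=(145,140,72,65)
    else: roi=(p[0]-22,p[1]-18,44,36)
    x,y,w,h=roi; mm=np.zeros_like(m); mm[y:y+h,x:x+w]=m[y:y+h,x:x+w]
    cs=cv2.findContours(mm,cv2.RETR_EXTERNAL,cv2.CHAIN_APPROX_NONE)[0]; k=max(cs,key=cv2.contourArea)
    print(nm,cv2.boundingRect(k),*[np.round(q,1) for q in rect(c,k,z)])
s=cv2.imread("pics/side0.png")[135:175,225:335]
t=im[140:235,290:390]
a=cv2.resize(s,None,fx=7,fy=7,interpolation=3);b=cv2.resize(t,None,fx=3,fy=3,interpolation=3)
o=np.zeros((a.shape[0]+b.shape[0],770,3),np.uint8);o[:a.shape[0]]=a;o[a.shape[0]:,:b.shape[1]]=b
cv2.imwrite("pics/crop1.png",o)
E
```

```text
A (317, 152, 22, 14) [ 585.3 -315.9] [48.9 87.6] -8.3
B (305, 186, 24, 15) [ 449.  -267.2] [48.8 90.9] -7.7
tin (223, 152, 43, 40) [534.3  17.2] [136.3 152. ] 6.8
lid (156, 147, 52, 49) [547.8 264.1] [146.6 165.4] 21.4
```

View pics/crop1.png

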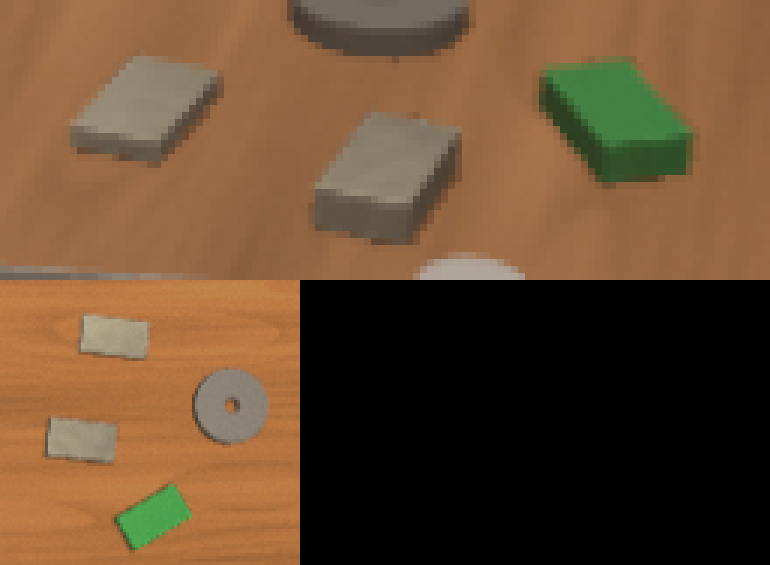

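The side crop settles it: the stone at side px (280,160), top px (317,193), has the taller edge, so it is the thick one. The stone at side px (246,150), top px (328,159), is thin. Sizes come out near 50x90 for both. The green block is the look-alike and stays where it is. Next I'll go above the thick stone.

```bash
cat >> h.py <<'E'
def plan(*T,start=None):
    """targets (x,y,z,yaw deg), tool down; prints chained relative moves in tool units"""
    s=monitor.sense(); p=np.array(start[:3]) if start else s["eef_pos"]; R=Ro.from_euler("xyz",[np.pi,0,np.radians(start[3])] if start else s["tcp_rot"])
    print("from",np.round(p,1),np.round(R.as_euler("xyz",True),2))
    for t in T:
        q=np.array(t[:3],float); Q=Ro.from_euler("xyz",[180,0,t[3]],True)
        print("xyz",np.round(R.inv().apply(q-p)/50,3),"a",np.round(np.degrees((R.inv()*Q).as_rotvec())/6,3))
        p,R=q,Q
E
python3 -c "
from h import *
plan((449,-267,230,82.3))"
```

```text
from [ 167.7 -601.7  230.7] [-179.94   -0.     15.57]
xyz [ 7.217 -4.938  0.02 ] a [-9.0000e-03 -6.0000e-03 -1.1121e+01]
```

Call:
drive_tool([
  {"x": 0.9, "y": -0.62, "az": -1.4, "hand": 85},
  {"x": 1.8, "y": -1.23, "az": -2.8, "hand": 85},
  {"x": 2.7, "y": -1.85, "az": -4.2, "hand": 85},
  {"x": 3.6, "y": -2.47, "az": -5.6, "hand": 85},
  {"x": 4.5, "y": -3.1, "az": -7.0, "hand": 85},
  {"x": 5.4, "y": -3.7, "az": -8.4, "hand": 85},
  {"x": 6.3, "y": -4.3, "az": -9.8, "hand": 85},
  {"x": 7.22, "y": -4.94, "az": -11.12, "hand": 85},
])

```text
invalid input
```

Call:
drive_tool([
  {"z": 0.0, "hand": 85},
  {"z": 0.0, "hand": 85},
  {"z": 0.0, "hand": 85},
])

```text
invalid input
```

```bash
cat >> h.py <<'E'
def seg(im,c,X,h,r,sat=85):
    """largest low-saturation blob near world point X, measured as rectangle at height h"""
    u=proj(c,[X])[0]; hsv=cv2.cvtColor(im,cv2.COLOR_BGR2HSV); m=(hsv[:,:,1]<sat).astype(np.uint8)*255
    k=np.zeros_like(m); cv2.circle(k,(int(u[0]),int(u[1])),r,255,-1); m&=k
    cs=cv2.findContours(m,cv2.RETR_EXTERNAL,cv2.CHAIN_APPROX_NONE)[0]; b=max(cs,key=cv2.contourArea)
    return b
E
python3 - <<'E'
from h import *
print(state())
im,c,s=grab("wrist","w1"); print(state()[1])
o=im.copy()
for X,z in (((449,-267,24),24),((585,-316,14),14)):
    b=seg(im,c,X,z,70 if z==24 else 60); cv2.drawContours(o,[b],-1,(0,0,255),1); print([np.round(q,1) for q in rect(c,b,z)])
cv2.imwrite("pics/w1o.png",o)
E
```

```text
(0.15, array([ 167.7, -601.7,  230.7]), array([-3.1406, -0.    ,  0.2718]), 85.3, 0.0, array([-0. ,  0.2,  0.1]))
[ 167.7 -601.8  230.8]Traceback (most recent call last):
  File "<stdin>", line 6, in <module>
  File "h.py", line 33, in seg
    cs=cv2.findContours(m,cv2.RETR_EXTERNAL,cv2.CHAIN_APPROX_NONE)[0]; b=max(cs,key=cv2.contourArea)
                                                                         ~~~^^^^^^^^^^^^^^^^^^^^^^^^
ValueError: max() iterable argument is empty
```

Call:
drive_tool([
  {"x": 0.9, "y": -0.62, "z": 0, "ax": 0, "ay": 0, "az": -1.4, "hand": 85},
  {"x": 1.8, "y": -1.23, "z": 0, "ax": 0, "ay": 0, "az": -2.8, "hand": 85},
  {"x": 2.7, "y": -1.85, "z": 0, "ax": 0, "ay": 0, "az": -4.2, "hand": 85},
  {"x": 3.6, "y": -2.47, "z": 0, "ax": 0, "ay": 0, "az": -5.6, "hand": 85},
  {"x": 4.5, "y": -3.1, "z": 0, "ax": 0, "ay": 0, "az": -7.0, "hand": 85},
  {"x": 5.4, "y": -3.7, "z": 0, "ax": 0, "ay": 0, "az": -8.4, "hand": 85},
  {"x": 6.3, "y": -4.3, "z": 0, "ax": 0, "ay": 0, "az": -9.8, "hand": 85},
  {"x": 7.22, "y": -4.94, "z": 0, "ax": 0, "ay": 0, "az": -11.12, "hand": 85},
])

```text
clock: 1.0
eef_pos: [426.2, -294.2, 231.4]
tcp_rot: [3.141, 0.0, 1.442]
contact_force: [0.7, -0.7, -0.3]
opening: 0.991
grasp_force: 0.0
```

Call:
drive_tool([
  {"x": 0, "y": 0, "z": 0, "ax": 0, "ay": 0, "az": 0, "hand": 85},
  {"x": 0, "y": 0, "z": 0, "ax": 0, "ay": 0, "az": 0, "hand": 85},
  {"x": 0, "y": 0, "z": 0, "ax": 0, "ay": 0, "az": 0, "hand": 85},
])

```text
clock: 1.3
eef_pos: [424.7, -296.4, 231.2]
tcp_rot: [-3.141, 0.0, 1.435]
contact_force: [-0.5, -0.1, 0.3]
opening: 0.996
grasp_force: 0.0
```

```bash

python3 - <<'E'
from h import *
print(state())
im,c,s=grab("wrist","w1"); print(state()[1])
o=im.copy()
for X,z in (((449,-267,24),24),((585,-316,14),14)):
    b=seg(im,c,X,z,70 if z==24 else 60); cv2.drawContours(o,[b],-1,(0,0,255),1); print([np.round(q,1) for q in rect(c,b,z)])
cv2.imwrite("pics/w1o.png",o)
E
```

```text
(1.3, array([ 424.7, -296.4,  231.2]), array([-3.1412e+00,  2.0000e-04,  1.4350e+00]), 85.0, 0.0, array([-0.5, -0.1,  0.3]))
[ 424.4 -296.8  231.2]
[array([ 448.7, -270.2]), array([49.7, 87.6]), np.float64(-7.8)]
[array([ 583.8, -320.5]), array([52.9, 89.3]), np.float64(-8.4)]
```

View pics/w1o.png

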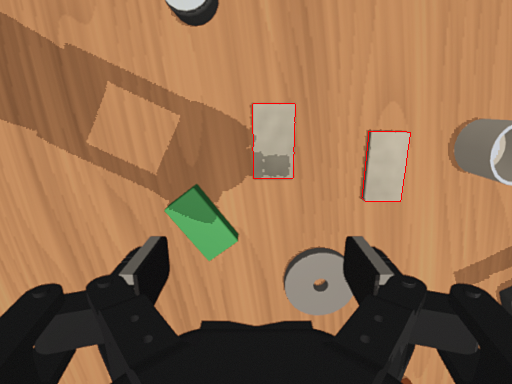

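The wrist view outlines the thick stone at (273,141) and the thin one at (386,166). Both sizes fit 50x90, and the positions agree with the top view to 4 mm.

```bash
python3 -c "
from h import *
plan((448.7,-269.5,70,82.2),(448.7,-269.5,2,82.2),(448.7,-269.5,150,82.2),(533,15,150,96.8),(533,15,6.5,96.8))"
```

```text
from [ 424.4 -296.8  231.2] [-1.7998e+02  1.0000e-02  8.2170e+01]
xyz [0.607 0.408 3.224] a [-0.004  0.002 -0.005]
xyz [ 0.   -0.    1.36] a [0. 0. 0.]
xyz [ 0.    0.   -2.96] a [0. 0. 0.]
xyz [5.866 0.898 0.   ] a [-0.     0.    -2.433]
xyz [-0.   -0.    2.87] a [0. 0. 0.]
```

Call:
drive_tool([
  {"x": 0.61, "y": 0.41, "z": 0.9, "ax": 0, "ay": 0, "az": 0, "hand": 85},
  {"x": 0.61, "y": 0.41, "z": 1.8, "ax": 0, "ay": 0, "az": 0, "hand": 80},
  {"x": 0.61, "y": 0.41, "z": 2.6, "ax": 0, "ay": 0, "az": 0, "hand": 75},
  {"x": 0.61, "y": 0.41, "z": 3.3, "ax": 0, "ay": 0, "az": 0, "hand": 75},
  {"x": 0.61, "y": 0.41, "z": 3.9, "ax": 0, "ay": 0, "az": 0, "hand": 75},
  {"x": 0.61, "y": 0.41, "z": 4.3, "ax": 0, "ay": 0, "az": 0, "hand": 75},
  {"x": 0.61, "y": 0.41, "z": 4.58, "ax": 0, "ay": 0, "az": 0, "hand": 75},
  {"x": 0.61, "y": 0.41, "z": 4.58, "ax": 0, "ay": 0, "az": 0, "hand": 75},
])

```text
clock: 2.15
eef_pos: [448.1, -268.8, 0.8]
tcp_rot: [-3.139, -0.001, 1.434]
contact_force: [0.9, 0.3, -0.2]
opening: 0.876
grasp_force: 0.0
```

Call:
drive_tool([
  {"x": 0, "y": 0, "z": 0, "ax": 0, "ay": 0, "az": 0, "hand": 44},
  {"x": 0, "y": 0, "z": 0, "ax": 0, "ay": 0, "az": 0, "hand": 44},
  {"x": 0, "y": 0, "z": 0, "ax": 0, "ay": 0, "az": 0, "hand": 40},
  {"x": 0, "y": 0, "z": 0, "ax": 0, "ay": 0, "az": 0, "hand": 40},
  {"x": 0, "y": 0, "z": 0, "ax": 0, "ay": 0, "az": 0, "hand": 40},
  {"x": 0, "y": 0, "z": 0, "ax": 0, "ay": 0, "az": 0, "hand": 40},
], grip_force=35)

```text
clock: 2.75
eef_pos: [450.3, -269.1, 3.5]
tcp_rot: [3.14, 0.001, 1.436]
contact_force: [-2.7, -2.3, 7.4]
opening: 0.578
grasp_force: 38.1
```

Call:
drive_tool([
  {"x": 0, "y": 0, "z": -0.4, "ax": 0, "ay": 0, "az": 0, "hand": 40},
  {"x": 0, "y": 0, "z": -1.2, "ax": 0, "ay": 0, "az": 0, "hand": 40},
  {"x": 0, "y": 0, "z": -2.0, "ax": 0, "ay": 0, "az": 0, "hand": 40},
  {"x": 0, "y": 0, "z": -2.8, "ax": 0, "ay": 0, "az": 0, "hand": 40},
  {"x": 0.5, "y": 0, "z": -2.96, "ax": 0, "ay": 0, "az": -0.3, "hand": 40},
  {"x": 1.2, "y": 0.1, "z": -2.96, "ax": 0, "ay": 0, "az": -0.6, "hand": 40},
  {"x": 1.9, "y": 0.25, "z": -2.96, "ax": 0, "ay": 0, "az": -0.9, "hand": 40},
  {"x": 2.6, "y": 0.4, "z": -2.96, "ax": 0, "ay": 0, "az": -1.2, "hand": 40},
])

```text
clock: 3.55
eef_pos: [486.9, -140.9, 150.8]
tcp_rot: [3.141, 0.0, 1.563]
contact_force: [0.8, -0.4, -2.8]
opening: 0.579
grasp_force: 38.0
```

Call:
drive_tool([
  {"x": 0.7, "y": 0.05, "z": 0, "ax": 0, "ay": 0, "az": -0.3, "hand": 40},
  {"x": 1.4, "y": 0.1, "z": 0, "ax": 0, "ay": 0, "az": -0.6, "hand": 40},
  {"x": 2.1, "y": 0.2, "z": 0, "ax": 0, "ay": 0, "az": -0.9, "hand": 40},
  {"x": 2.7, "y": 0.3, "z": 0, "ax": 0, "ay": 0, "az": -1.2, "hand": 40},
  {"x": 3.1, "y": 0.35, "z": 0, "ax": 0, "ay": 0, "az": -1.23, "hand": 40},
  {"x": 3.28, "y": 0.38, "z": 0, "ax": 0, "ay": 0, "az": -1.23, "hand": 40},
  {"x": 3.28, "y": 0.38, "z": 0, "ax": 0, "ay": 0, "az": -1.23, "hand": 40},
  {"x": 3.28, "y": 0.38, "z": 0, "ax": 0, "ay": 0, "az": -1.23, "hand": 40},
])

```text
clock: 4.35
eef_pos: [507.0, 21.0, 150.3]
tcp_rot: [-3.141, 0.0, 1.691]
contact_force: [0.0, -0.1, -2.7]
opening: 0.575
grasp_force: 38.0
```

```bash
python3 - <<'E'
from h import *
print(state())
im,c,s=grab("wrist","w2")
t,ct,_=grab("top","t2")
plan((533,15,150,96.8),(533,15,8,96.8))
E
```

```text
(4.35, array([507. ,  21. , 150.3]), array([-3.1414e+00,  3.0000e-04,  1.6908e+00]), 49.1, 38.0, array([ 0. , -0.1, -2.7]))
from [507.1  20.6 150.3] [-1.7999e+02  1.0000e-02  9.6820e+01]
xyz [-0.173  0.501  0.005] a [-0.002  0.002  0.003]
xyz [-0.   -0.    2.84] a [0. 0. 0.]
```

View pics/w2.png

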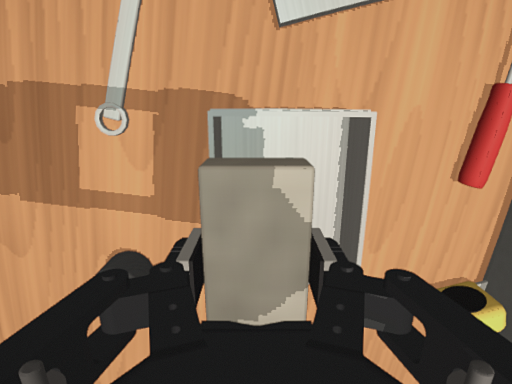

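The tin's far rim is visible, with outer corners near (209,111) and (376,112), and the stone hangs level. I'll get the tin centre from those corners.

```bash
python3 - <<'E'
from h import *
im=cv2.imread("pics/w2.png"); c=imaging.camera_info("wrist")
a,b=ray(c,[(209,111),(376,112)],60); print(a,b,np.linalg.norm(a-b))
u=(b-a)/np.linalg.norm(b-a); n=np.array([u[1],-u[0]]); m=(a+b)/2+n*75; print(m,np.degrees(np.arctan2(u[1],u[0])))
E
```

```text
[463.74234889  80.73267324] [590.85461589  95.78514081] 128.0004109427648
[536.1182593  13.7793022] 6.753440287191556
```

Call:
drive_tool([
  {"x": -0.18, "y": 0.3, "z": 0, "ax": 0, "ay": 0, "az": 0, "hand": 40},
  {"x": -0.18, "y": 0.54, "z": 0.2, "ax": 0, "ay": 0, "az": 0, "hand": 40},
  {"x": -0.18, "y": 0.54, "z": 0.8, "ax": 0, "ay": 0, "az": 0, "hand": 40},
  {"x": -0.18, "y": 0.54, "z": 1.4, "ax": 0, "ay": 0, "az": 0, "hand": 40},
  {"x": -0.18, "y": 0.54, "z": 2.0, "ax": 0, "ay": 0, "az": 0, "hand": 40},
  {"x": -0.18, "y": 0.54, "z": 2.4, "ax": 0, "ay": 0, "az": 0, "hand": 40},
  {"x": -0.18, "y": 0.54, "z": 2.65, "ax": 0, "ay": 0, "az": 0, "hand": 40},
  {"x": -0.18, "y": 0.54, "z": 2.75, "ax": 0, "ay": 0, "az": 0, "hand": 40},
])

```text
clock: 5.25
eef_pos: [534.6, 15.2, 11.8]
tcp_rot: [-3.14, -0.0, 1.69]
contact_force: [-0.1, -0.2, -2.9]
opening: 0.582
grasp_force: 37.9
```

Call:
drive_tool([
  {"x": 0, "y": 0, "z": 0.04, "ax": 0, "ay": 0, "az": 0, "hand": 40},
  {"x": 0, "y": 0, "z": 0.08, "ax": 0, "ay": 0, "az": 0, "hand": 40},
  {"x": 0, "y": 0, "z": 0.08, "ax": 0, "ay": 0, "az": 0, "hand": 40},
])

```text
clock: 5.55
eef_pos: [535.7, 15.8, 9.4]
tcp_rot: [3.14, 0.0, 1.691]
contact_force: [-0.7, 0.3, -2.8]
opening: 0.575
grasp_force: 37.9
```

Call:
drive_tool([
  {"x": 0, "y": 0, "z": 0.03, "ax": 0, "ay": 0, "az": 0, "hand": 40},
  {"x": 0, "y": 0, "z": 0.05, "ax": 0, "ay": 0, "az": 0, "hand": 40},
  {"x": 0, "y": 0, "z": 0.05, "ax": 0, "ay": 0, "az": 0, "hand": 40},
])

```text
clock: 5.85
eef_pos: [535.7, 15.9, 7.5]
tcp_rot: [3.14, 0.0, 1.691]
contact_force: [-3.4, -0.6, 9.5]
opening: 0.575
grasp_force: 39.4
```

Contact on the floor. I'll release gently, rise, and head toward the thin stone.

Call:
drive_tool([
  {"x": 0, "y": 0, "z": -0.02, "ax": 0, "ay": 0, "az": 0, "hand": 55},
  {"x": 0, "y": 0, "z": -0.04, "ax": 0, "ay": 0, "az": 0, "hand": 64},
  {"x": 0, "y": 0, "z": -0.04, "ax": 0, "ay": 0, "az": 0, "hand": 64},
  {"x": 0, "y": 0, "z": -0.4, "ax": 0, "ay": 0, "az": 0, "hand": 64},
  {"x": 0, "y": 0, "z": -1.2, "ax": 0, "ay": 0, "az": 0, "hand": 64},
  {"x": 0, "y": 0, "z": -2.1, "ax": 0, "ay": 0, "az": 0, "hand": 64},
  {"x": 0, "y": 0, "z": -3.0, "ax": 0, "ay": 0, "az": 0, "hand": 75},
  {"x": 0, "y": 0, "z": -3.8, "ax": 0, "ay": 0, "az": 0, "hand": 75},
])

```text
clock: 6.65
eef_pos: [535.2, 15.9, 198.5]
tcp_rot: [3.141, 0.0, 1.691]
contact_force: [0.1, 0.7, 0.5]
opening: 0.878
grasp_force: 0.0
```

Call:
drive_tool([
  {"x": -0.5, "y": 0, "z": -0.2, "ax": 0, "ay": 0, "az": 0, "hand": 75},
  {"x": -0.9, "y": 0, "z": -0.4, "ax": 0, "ay": 0, "az": 0, "hand": 75},
  {"x": -0.9, "y": 0, "z": -0.4, "ax": 0, "ay": 0, "az": 0, "hand": 75},
  {"x": -0.9, "y": 0, "z": -0.4, "ax": 0, "ay": 0, "az": 0, "hand": 75},
  {"x": -0.9, "y": 0, "z": -0.4, "ax": 0, "ay": 0, "az": 0, "hand": 75},
])

```text
clock: 7.15
eef_pos: [540.0, -28.3, 215.5]
tcp_rot: [-3.14, -0.001, 1.691]
contact_force: [-0.5, -1.2, -0.1]
opening: 0.878
grasp_force: 0.0
```

```bash
python3 - <<'E'
from h import *
print(state())
im,c,s=grab("wrist","w3"); np.save("c3.npy",c,allow_pickle=True)
o=cv2.resize(im[0:330,100:420],None,fx=1.8,fy=1.8,interpolation=3); cv2.imwrite("pics/w3o.png",o)
print(proj(c,[(535.5,15.5,28)]))
plan((584,-319,150,81.6),(584,-319,5,81.6))
E
```

```text
(7.15, array([540. , -28.3, 215.5]), array([-3.1403e+00, -5.0000e-04,  1.6908e+00]), 75.0, 0.0, array([-0.5, -1.2, -0.1]))
[[256.98246264 130.09243022]]
from [540.  -28.2 215.5] [-1.7992e+02 -3.0000e-02  9.6900e+01]
xyz [-5.881  0.177  1.306] a [-0.014 -0.003  2.55 ]
xyz [ 0.  -0.   2.9] a [0. 0. 0.]
```

View pics/w3o.png

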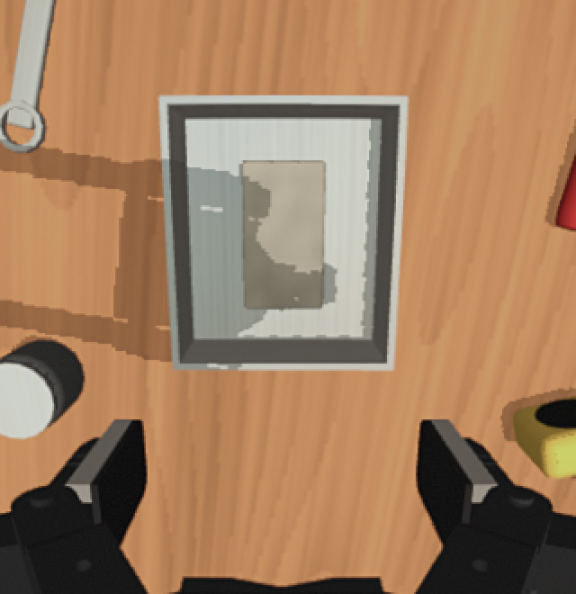

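The picture shows the thick stone lying flat near the middle of the tin, with crop corners (244,160) to (322,309). The tin's outer rim corners are at (160,96), (408,97), (393,371) and (174,371).

```bash
python3 - <<'E'
from h import *
c=np.load("c3.npy",allow_pickle=True).item()
f=lambda L:[(x/1.8+100-.2,y/1.8-.2) for x,y in L]
for nm,L,z in (("stone",[(244,160),(325,161),(322,309),(244,307)],28),("tin",[(160,96),(408,97),(393,371),(174,371)],60)):
    P=ray(c,f(L),z); print(nm,P.mean(0),rect(c,np.array(f(L)),z),[np.linalg.norm(P[i]-P[i-1]).round(1) for i in range(4)])
E
```

```text
stone [536.13501373  14.38096996] (array([536.47906494,  14.36442566]), array([49.12587357, 89.08149719]), 5.952741622924805) [np.float64(88.4), np.float64(47.8), np.float64(89.1), np.float64(49.1)]
tin [536.07355112  13.98423365] (array([536.1395874,  14.1234436]), array([129.22834778, 150.55090332]), 6.930086612701416) [np.float64(150.6), np.float64(129.2), np.float64(150.0), np.float64(128.9)]
```

Call:
drive_tool([
  {"x": -0.8, "y": 0.02, "z": 0, "ax": 0, "ay": 0, "az": 0.4, "hand": 75},
  {"x": -1.6, "y": 0.05, "z": 0, "ax": 0, "ay": 0, "az": 0.8, "hand": 75},
  {"x": -2.4, "y": 0.08, "z": 0, "ax": 0, "ay": 0, "az": 1.2, "hand": 75},
  {"x": -3.2, "y": 0.11, "z": 0, "ax": 0, "ay": 0, "az": 1.6, "hand": 75},
  {"x": -4.0, "y": 0.13, "z": 0, "ax": 0, "ay": 0, "az": 2.0, "hand": 75},
  {"x": -4.8, "y": 0.15, "z": 0, "ax": 0, "ay": 0, "az": 2.4, "hand": 75},
  {"x": -5.4, "y": 0.17, "z": 0, "ax": 0, "ay": 0, "az": 2.55, "hand": 75},
  {"x": -5.88, "y": 0.18, "z": 0.5, "ax": 0, "ay": 0, "az": 2.55, "hand": 75},
])

```text
clock: 8.0
eef_pos: [586.8, -321.8, 193.3]
tcp_rot: [3.137, 0.002, 1.423]
contact_force: [0.5, -0.7, -0.8]
opening: 0.877
grasp_force: 0.0
```

Call:
drive_tool([
  {"x": 0, "y": 0, "z": 0.3, "ax": 0, "ay": 0, "az": 0, "hand": 75},
  {"x": 0, "y": 0, "z": 0.3, "ax": 0, "ay": 0, "az": 0, "hand": 75},
  {"x": 0, "y": 0, "z": 0.3, "ax": 0, "ay": 0, "az": 0, "hand": 75},
])

```text
clock: 8.3
eef_pos: [584.4, -318.2, 175.7]
tcp_rot: [-3.14, -0.001, 1.425]
contact_force: [0.5, -0.1, -0.9]
opening: 0.877
grasp_force: 0.0
```

```bash
python3 - <<'E'
from h import *
print(state())
im,c,s=grab("wrist","w4")
b=seg(im,c,(584,-319,14),14,80); m,sz,a=rect(c,b,14);print(m,sz,a,proj(c,[(584,-319,14)]),cv2.boundingRect(b))
plan((m[0],m[1],5,90+a))
E
```

```text
(8.3, array([ 584.4, -318.2,  175.7]), array([-3.1399e+00, -1.0000e-03,  1.4246e+00]), 74.9, 0.0, array([ 0.5, -0.1, -0.9]))
[ 586.21936035 -320.62884521] [49.60135269 88.25167847] -8.447425842285156 [[255.68196129 175.28019004]] (234, 134, 49, 83)
from [ 585.  -318.4  176.6] [-1.7999e+02 -2.0000e-02  8.1640e+01]
xyz [-0.041  0.032  3.432] a [-0.001 -0.003  0.015]
```

Call:
drive_tool([
  {"x": -0.04, "y": 0.03, "z": 0.8, "ax": 0, "ay": 0, "az": 0, "hand": 75},
  {"x": -0.04, "y": 0.03, "z": 1.6, "ax": 0, "ay": 0, "az": 0, "hand": 75},
  {"x": -0.04, "y": 0.03, "z": 2.3, "ax": 0, "ay": 0, "az": 0, "hand": 75},
  {"x": -0.04, "y": 0.03, "z": 2.9, "ax": 0, "ay": 0, "az": 0, "hand": 70},
  {"x": -0.04, "y": 0.03, "z": 3.3, "ax": 0, "ay": 0, "az": 0, "hand": 70},
  {"x": -0.04, "y": 0.03, "z": 3.43, "ax": 0, "ay": 0, "az": 0, "hand": 70},
  {"x": -0.04, "y": 0.03, "z": 3.43, "ax": 0, "ay": 0, "az": 0, "hand": 60},
])

```text
clock: 9.05
eef_pos: [586.2, -321.1, 5.0]
tcp_rot: [-3.141, -0.0, 1.425]
contact_force: [-0.1, -0.8, -0.2]
opening: 0.705
grasp_force: 0.0
```

Call:
drive_tool([
  {"x": 0, "y": 0, "z": 0, "ax": 0, "ay": 0, "az": 0, "hand": 40},
  {"x": 0, "y": 0, "z": 0, "ax": 0, "ay": 0, "az": 0, "hand": 40},
  {"x": 0, "y": 0, "z": 0, "ax": 0, "ay": 0, "az": 0, "hand": 40},
  {"x": 0, "y": 0, "z": 0, "ax": 0, "ay": 0, "az": 0, "hand": 40},
  {"x": 0, "y": 0, "z": 0, "ax": 0, "ay": 0, "az": 0, "hand": 40},
], grip_force=35)

```text
clock: 9.55
eef_pos: [587.1, -322.2, 6.6]
tcp_rot: [3.139, 0.001, 1.424]
contact_force: [-0.0, 1.7, 6.3]
opening: 0.569
grasp_force: 37.1
```

```bash
python3 - <<'E'
from h import *
print(state())
s=monitor.sense()["eef_pos"]
plan((s[0],s[1],150,81.6),(536.4,14.4,150,96.5),(536.4,14.4,s[2]+32,96.5))
E
```

```text
(9.55, array([ 587.1, -322.2,    6.6]), array([3.1390e+00, 7.0000e-04, 1.4236e+00]), 48.6, 37.1, array([-0. ,  1.7,  6.3]))
from [ 587.1 -322.2    6.6] [1.7985e+02 4.0000e-02 8.1570e+01]
xyz [-2.000e-03  8.000e-03 -2.868e+00] a [ 0.025  0.006 -0.006]
xyz [ 6.513 -1.986 -0.   ] a [ 0.     0.    -2.483]
xyz [ 0.    -0.     2.228] a [0. 0. 0.]
```

Call:
drive_tool([
  {"x": 0, "y": 0, "z": -0.4, "ax": 0, "ay": 0, "az": 0, "hand": 40},
  {"x": 0, "y": 0, "z": -1.2, "ax": 0, "ay": 0, "az": 0, "hand": 40},
  {"x": 0, "y": 0, "z": -2.0, "ax": 0, "ay": 0, "az": 0, "hand": 40},
  {"x": 0, "y": 0, "z": -2.7, "ax": 0, "ay": 0, "az": 0, "hand": 40},
  {"x": 0.6, "y": -0.2, "z": -2.87, "ax": 0, "ay": 0, "az": -0.3, "hand": 40},
  {"x": 1.3, "y": -0.4, "z": -2.87, "ax": 0, "ay": 0, "az": -0.6, "hand": 40},
  {"x": 2.0, "y": -0.6, "z": -2.87, "ax": 0, "ay": 0, "az": -0.9, "hand": 40},
  {"x": 2.7, "y": -0.8, "z": -2.87, "ax": 0, "ay": 0, "az": -1.2, "hand": 40},
])

```text
clock: 10.35
eef_pos: [565.7, -181.3, 149.0]
tcp_rot: [3.141, 0.0, 1.55]
contact_force: [0.4, 0.2, -0.9]
opening: 0.57
grasp_force: 36.8
```

Call:
drive_tool([
  {"x": 0.7, "y": -0.3, "z": 0, "ax": 0, "ay": 0, "az": -0.3, "hand": 40},
  {"x": 1.4, "y": -0.6, "z": 0, "ax": 0, "ay": 0, "az": -0.6, "hand": 40},
  {"x": 2.1, "y": -0.9, "z": 0, "ax": 0, "ay": 0, "az": -0.9, "hand": 40},
  {"x": 2.8, "y": -1.2, "z": 0, "ax": 0, "ay": 0, "az": -1.2, "hand": 40},
  {"x": 3.4, "y": -1.5, "z": 0, "ax": 0, "ay": 0, "az": -1.28, "hand": 40},
  {"x": 3.7, "y": -1.6, "z": 0, "ax": 0, "ay": 0, "az": -1.28, "hand": 40},
  {"x": 3.7, "y": -1.6, "z": 0, "ax": 0, "ay": 0, "az": -1.28, "hand": 40},
  {"x": 3.7, "y": -1.6, "z": 0, "ax": 0, "ay": 0, "az": -1.28, "hand": 40},
])

```text
clock: 11.15
eef_pos: [490.5, 4.2, 148.8]
tcp_rot: [3.14, 0.0, 1.684]
contact_force: [-0.2, -0.9, -1.3]
opening: 0.568
grasp_force: 36.8
```

```bash
python3 - <<'E'
from h import *
print(state())
im,c,s=grab("wrist","w5"); np.save("c5.npy",c,allow_pickle=True)
plan((536.4,14.4,70,96.5))
cv2.imwrite("pics/w5o.png",cv2.resize(im[0:340,130:390],None,fx=1.7,fy=1.7,interpolation=3))
E
```

```text
(11.15, array([490.5,   4.2, 148.8]), array([3.1405e+00, 4.0000e-04, 1.6844e+00]), 48.5, 36.8, array([-0.2, -0.9, -1.3]))
from [490.6   3.8 148.7] [1.7994e+02 2.0000e-02 9.6460e+01]
xyz [0.109 0.933 1.575] a [ 0.01   0.004 -0.006]
```

View pics/w5o.png

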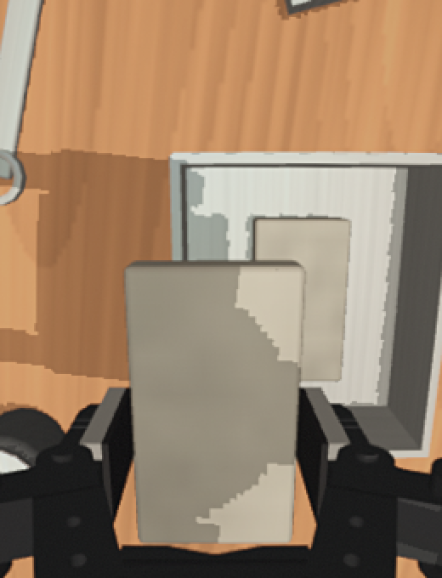

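The held thin stone's top face has crop corners (127,268), (304,268), (291,543) and (140,543). The thick stone's far corners show at (255,218) and (350,219). I'll get the offset of the held stone from the TCP.

```bash
python3 - <<'E'
from h import *
c=np.load("c5.npy",allow_pickle=True).item()
f=lambda L:np.array([(x/1.7+130-.2,y/1.7-.2) for x,y in L])
P=ray(c,f([(127,268),(304,268),(291,543),(140,543)]),156.3); print([np.linalg.norm(P[i]-P[i-1]).round(1) for i in range(4)],P.mean(0),rect(c,f([(127,268),(304,268),(291,543),(140,543)]),156.3))
T=monitor.sense()["eef_pos"]; d=P.mean(0)-T[:2]; a=np.radians(96.5); ex=np.array([np.cos(a),np.sin(a)]); ey=np.array([np.sin(a),-np.cos(a)]); print("offset tool x,y",d@ex,d@ey)
q=ray(c,f([(255,218),(350,219)]),28); print(q, q.mean(0)-45*ex, np.linalg.norm(q[0]-q[1]))
E
```

```text
[np.float64(88.3), np.float64(47.7), np.float64(88.4), np.float64(48.3)] [490.61727778   4.7635487 ] (array([490.68783569,   4.78240204]), array([48.30316544, 88.35014343]), 6.484854221343994)
offset tool x,y 0.987551995712596 0.1293509786817855
[[505.46022141  56.3509146 ]
 [554.23006194  61.65513818]] [534.93928629  14.29229289] 49.05743707640768
```

Call:
drive_tool([
  {"x": 0.09, "y": 0.5, "z": 0, "ax": 0, "ay": 0, "az": 0, "hand": 40},
  {"x": 0.09, "y": 0.92, "z": 0, "ax": 0, "ay": 0, "az": 0, "hand": 40},
  {"x": 0.09, "y": 0.92, "z": 0.5, "ax": 0, "ay": 0, "az": 0, "hand": 40},
  {"x": 0.09, "y": 0.92, "z": 1.1, "ax": 0, "ay": 0, "az": 0, "hand": 40},
  {"x": 0.09, "y": 0.92, "z": 1.6, "ax": 0, "ay": 0, "az": 0, "hand": 40},
  {"x": 0.09, "y": 0.92, "z": 2.0, "ax": 0, "ay": 0, "az": 0, "hand": 40},
  {"x": 0.09, "y": 0.92, "z": 2.18, "ax": 0, "ay": 0, "az": 0, "hand": 40},
  {"x": 0.09, "y": 0.92, "z": 2.18, "ax": 0, "ay": 0, "az": 0, "hand": 40},
])

```text
clock: 12.0
eef_pos: [534.8, 13.1, 38.3]
tcp_rot: [-3.14, -0.0, 1.682]
contact_force: [0.5, 0.1, -2.4]
opening: 0.568
grasp_force: 36.8
```

Call:
drive_tool([
  {"x": 0, "y": 0, "z": 0.03, "ax": 0, "ay": 0, "az": 0, "hand": 40},
  {"x": 0, "y": 0, "z": 0.07, "ax": 0, "ay": 0, "az": 0, "hand": 40},
  {"x": 0, "y": 0, "z": 0.1, "ax": 0, "ay": 0, "az": 0, "hand": 40},
  {"x": 0, "y": 0, "z": 0.1, "ax": 0, "ay": 0, "az": 0, "hand": 40},
])

```text
clock: 12.4
eef_pos: [535.5, 13.9, 34.7]
tcp_rot: [3.141, 0.0, 1.684]
contact_force: [0.0, -0.2, -0.7]
opening: 0.567
grasp_force: 36.8
```

Call:
drive_tool([
  {"x": 0, "y": 0, "z": 0.02, "ax": 0, "ay": 0, "az": 0, "hand": 40},
  {"x": 0, "y": 0, "z": 0.04, "ax": 0, "ay": 0, "az": 0, "hand": 40},
  {"x": 0, "y": 0, "z": 0.04, "ax": 0, "ay": 0, "az": 0, "hand": 40},
])

```text
clock: 12.7
eef_pos: [535.6, 13.9, 34.4]
tcp_rot: [3.141, 0.0, 1.684]
contact_force: [-7.8, -1.0, 25.3]
opening: 0.565
grasp_force: 39.5
```

Call:
drive_tool([
  {"x": 0, "y": 0, "z": -0.03, "ax": 0, "ay": 0, "az": 0, "hand": 40},
  {"x": 0, "y": 0, "z": -0.03, "ax": 0, "ay": 0, "az": 0, "hand": 54},
  {"x": 0, "y": 0, "z": -0.03, "ax": 0, "ay": 0, "az": 0, "hand": 64},
  {"x": 0, "y": 0, "z": -0.05, "ax": 0, "ay": 0, "az": 0, "hand": 66},
  {"x": 0, "y": 0, "z": -0.4, "ax": 0, "ay": 0, "az": 0, "hand": 66},
  {"x": 0, "y": 0, "z": -1.2, "ax": 0, "ay": 0, "az": 0, "hand": 66},
  {"x": 0, "y": 0, "z": -2.1, "ax": 0, "ay": 0, "az": 0, "hand": 66},
  {"x": 0, "y": 0, "z": -3.0, "ax": 0, "ay": 0, "az": 0, "hand": 66},
])

```text
clock: 13.5
eef_pos: [534.7, 13.9, 183.5]
tcp_rot: [-3.14, -0.0, 1.683]
contact_force: [0.9, 0.4, 0.1]
opening: 0.772
grasp_force: 0.0
```

Call:
drive_tool([
  {"x": -0.5, "y": 0, "z": -0.4, "ax": 0, "ay": 0, "az": 0, "hand": 66},
  {"x": -0.9, "y": 0, "z": -0.8, "ax": 0, "ay": 0, "az": 0, "hand": 66},
  {"x": -0.9, "y": 0, "z": -0.8, "ax": 0, "ay": 0, "az": 0, "hand": 66},
  {"x": -0.9, "y": 0, "z": -0.8, "ax": 0, "ay": 0, "az": 0, "hand": 66},
  {"x": -0.9, "y": 0, "z": -0.8, "ax": 0, "ay": 0, "az": 0, "hand": 66},
])

```text
clock: 14.0
eef_pos: [539.5, -30.2, 221.0]
tcp_rot: [-3.139, -0.001, 1.683]
contact_force: [0.3, 0.1, -0.2]
opening: 0.774
grasp_force: 0.0
```

```bash
python3 - <<'E'
from h import *
print(state())
im,c,s=grab("wrist","w6"); np.save("c6.npy",c,allow_pickle=True)
cv2.imwrite("pics/w6o.png",cv2.resize(im[0:260,30:420],None,fx=2.0,fy=2.0,interpolation=3))
plan((547.8,264.1,220,111.4))
E
```

```text
(14.0, array([539.5, -30.2, 221. ]), array([-3.1395e+00, -7.0000e-04,  1.6834e+00]), 66.1, 0.0, array([ 0.3,  0.1, -0.2]))
from [539.5 -30.1 220.9] [-1.7987e+02 -4.0000e-02  9.6480e+01]
xyz [5.828 0.829 0.021] a [-0.02  -0.009 -2.487]
```

View pics/w6o.png

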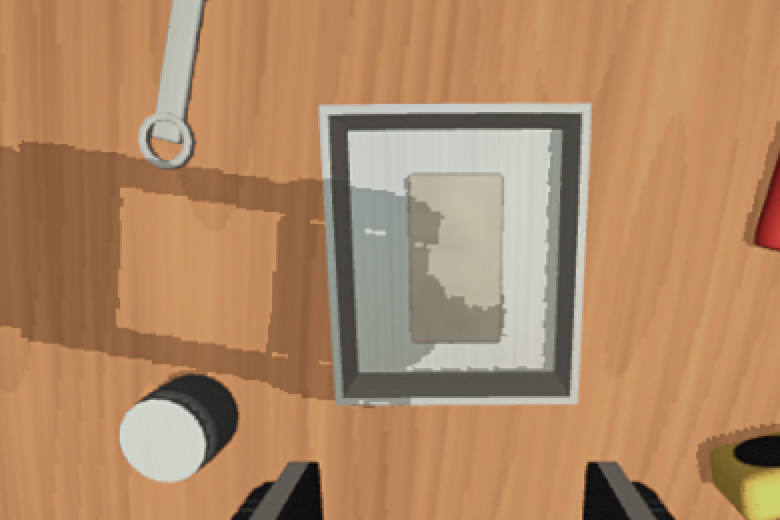

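The stones are stacked in line in the tin: the upper one's crop corners are (408,173) to (502,342) and no edge of the lower one shows. The rim corners are (320,104), (591,102), (578,404) and (338,405). Next, the lids.

```bash
python3 - <<'E'
from h import *
c=np.load("c6.npy",allow_pickle=True).item()
f=lambda L:np.array([(x/2+30-.2,y/2-.2) for x,y in L])
for nm,L,z in (("stone",[(408,173),(503,173),(502,342),(411,342)],42),("tin",[(320,104.5),(591,102),(578,404),(337,405)],60)):
    P=ray(c,f(L),z); print(nm,P.mean(0),rect(c,f(L),z),[np.linalg.norm(P[i]-P[i-1]).round(1) for i in range(4)])
plan((564,222,225,111.4))
E
```

```text
stone [535.93337641  14.44767156] (array([536.23303223,  14.48686218]), array([50.23055649, 88.9907608 ]), 6.529857158660889) [np.float64(89.0), np.float64(49.0), np.float64(89.0), np.float64(50.2)]
tin [536.08129581  14.72669702] (array([536.08679199,  14.60713196]), array([129.52026367, 150.70191956]), 6.985186576843262) [np.float64(150.2), np.float64(129.3), np.float64(150.7), np.float64(129.5)]
from [539.5 -30.1 220.9] [-1.7987e+02 -4.0000e-02  9.6480e+01]
xyz [ 4.955  1.056 -0.08 ] a [-0.02  -0.009 -2.487]
```

Call:
drive_tool([
  {"x": 0.7, "y": 0.15, "z": 0, "ax": 0, "ay": 0, "az": -0.4, "hand": 66},
  {"x": 1.4, "y": 0.3, "z": 0, "ax": 0, "ay": 0, "az": -0.8, "hand": 66},
  {"x": 2.1, "y": 0.45, "z": 0, "ax": 0, "ay": 0, "az": -1.2, "hand": 66},
  {"x": 2.8, "y": 0.6, "z": 0, "ax": 0, "ay": 0, "az": -1.6, "hand": 66},
  {"x": 3.5, "y": 0.75, "z": 0, "ax": 0, "ay": 0, "az": -2.0, "hand": 66},
  {"x": 4.2, "y": 0.9, "z": 0, "ax": 0, "ay": 0, "az": -2.4, "hand": 66},
  {"x": 4.8, "y": 1.02, "z": -0.08, "ax": 0, "ay": 0, "az": -2.49, "hand": 66},
  {"x": 4.96, "y": 1.06, "z": -0.08, "ax": 0, "ay": 0, "az": -2.49, "hand": 66},
])

```text
clock: 14.85
eef_pos: [564.6, 225.0, 225.4]
tcp_rot: [-3.141, -0.001, 1.947]
contact_force: [0.4, -0.2, 0.2]
opening: 0.773
grasp_force: 0.0
```

Call:
drive_tool([
  {"x": 0, "y": 0, "z": 0, "ax": 0, "ay": 0, "az": 0, "hand": 66},
  {"x": 0, "y": 0, "z": 0, "ax": 0, "ay": 0, "az": 0, "hand": 66},
  {"x": 0, "y": 0, "z": 0, "ax": 0, "ay": 0, "az": 0, "hand": 66},
])

```text
clock: 15.15
eef_pos: [564.8, 220.3, 225.9]
tcp_rot: [-3.141, 0.0, 1.943]
contact_force: [-0.3, 0.6, 0.0]
opening: 0.775
grasp_force: 0.0
```

```bash
python3 - <<'E'
from h import *
print(state())
im,c,s=grab("wrist","w7"); np.save("c7.npy",c,allow_pickle=True)
u=proj(c,[(548,264,24)])[0]; print(u)
b=seg(im,c,(548,264,24),24,130); print(rect(c,b,24))
hsv=cv2.cvtColor(im,cv2.COLOR_BGR2HSV)
x0,y0=int(u[0])-130,max(0,int(u[1])-110); print(x0,y0)
o=im.copy(); cv2.drawContours(o,[b],-1,(0,0,255),1)
cv2.imwrite("pics/w7o.png",cv2.resize(o[y0:y0+220,x0:x0+260],None,fx=2.6,fy=2.6,interpolation=3))
E
```

```text
(15.15, array([564.8, 220.3, 225.9]), array([-3.1406e+00,  3.0000e-04,  1.9432e+00]), 66.2, 0.0, array([-0.3,  0.6,  0. ]))
[256.71486643 126.66092236]
(array([546.83978271, 261.62402344]), array([144.98902893, 164.04212952]), 21.5518798828125)
126 16
```

View pics/w7o.png

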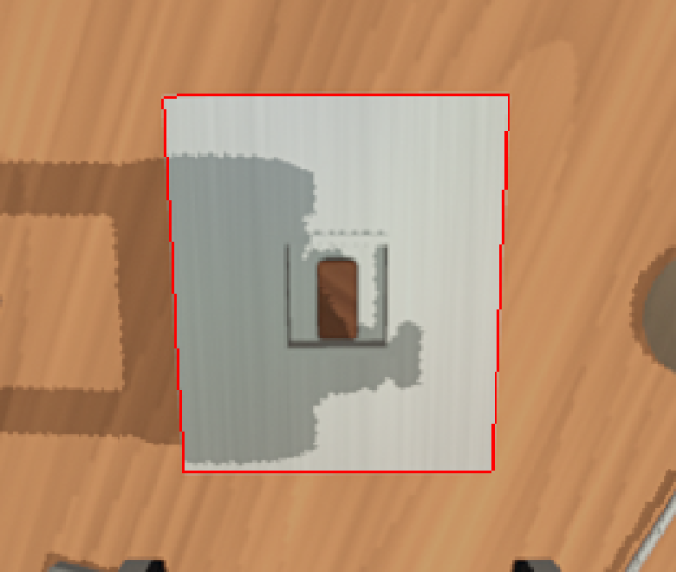

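The picture shows the outer lid contour at 145x164, as it should be. The dark handle top spans crop (318..357, 258..340), inside the collar at (288..386, 240..345).

```bash
python3 - <<'E'
from h import *
c=np.load("c7.npy",allow_pickle=True).item()
f=lambda L:np.array([(x/2.6+126-.3,y/2.6+16-.3) for x,y in L])
P=ray(c,f([(318,258),(357,258),(357,340),(318,340)]),74); h=P.mean(0); print(h,[np.linalg.norm(P[i]-P[i-1]).round(1) for i in range(4)])
plan((h[0],h[1],100,111.5),(h[0],h[1],49.5,111.5))
E
```

```text
[547.29477653 262.3952974 ] [np.float64(30.4), np.float64(14.5), np.float64(30.4), np.float64(14.8)]
from [565.  220.3 226.1] [-1.7997e+02  1.0000e-02  1.1132e+02]
xyz [ 0.913 -0.022  2.521] a [-0.006  0.002 -0.03 ]
xyz [-0.   -0.    1.01] a [0. 0. 0.]
```

Call:
drive_tool([
  {"x": 0.5, "y": -0.02, "z": 0.5, "ax": 0, "ay": 0, "az": -0.03, "hand": 60},
  {"x": 0.91, "y": -0.02, "z": 1.2, "ax": 0, "ay": 0, "az": -0.03, "hand": 45},
  {"x": 0.91, "y": -0.02, "z": 1.9, "ax": 0, "ay": 0, "az": -0.03, "hand": 45},
  {"x": 0.91, "y": -0.02, "z": 2.5, "ax": 0, "ay": 0, "az": -0.03, "hand": 45},
  {"x": 0.91, "y": -0.02, "z": 3.0, "ax": 0, "ay": 0, "az": -0.03, "hand": 45},
  {"x": 0.91, "y": -0.02, "z": 3.4, "ax": 0, "ay": 0, "az": -0.03, "hand": 45},
  {"x": 0.91, "y": -0.02, "z": 3.52, "ax": 0, "ay": 0, "az": -0.03, "hand": 45},
  {"x": 0.91, "y": -0.02, "z": 3.52, "ax": 0, "ay": 0, "az": -0.03, "hand": 40},
])

```text
clock: 16.0
eef_pos: [547.3, 262.7, 49.7]
tcp_rot: [-3.14, 0.0, 1.946]
contact_force: [0.8, 0.4, -0.1]
opening: 0.466
grasp_force: 0.0
```

Call:
drive_tool([
  {"x": 0, "y": 0, "z": 0, "ax": 0, "ay": 0, "az": 0, "hand": 24},
  {"x": 0, "y": 0, "z": 0, "ax": 0, "ay": 0, "az": 0, "hand": 16},
  {"x": 0, "y": 0, "z": 0, "ax": 0, "ay": 0, "az": 0, "hand": 8},
  {"x": 0, "y": 0, "z": 0, "ax": 0, "ay": 0, "az": 0, "hand": 8},
  {"x": 0, "y": 0, "z": 0, "ax": 0, "ay": 0, "az": 0, "hand": 8},
  {"x": 0, "y": 0, "z": 0, "ax": 0, "ay": 0, "az": 0, "hand": 8},
  {"x": 0, "y": 0, "z": 0, "ax": 0, "ay": 0, "az": 0, "hand": 8},
], grip_force=70)

```text
clock: 16.7
eef_pos: [548.1, 263.6, 51.8]
tcp_rot: [3.14, 0.0, 1.947]
contact_force: [-1.6, -2.1, 5.8]
opening: 0.17
grasp_force: 69.5
```

```bash
python3 - <<'E'
from h import *
print(state())
s=monitor.sense()["eef_pos"]
plan((s[0],s[1],160,111.5),(536.1,14.4,160,96.9),(536.1,14.4,s[2]+60,96.9))
E
```

```text
(16.7, array([548.1, 263.6,  51.8]), array([3.1402e+00, 1.0000e-04, 1.9474e+00]), 14.5, 69.5, array([-1.6, -2.1,  5.8]))
from [548.1 263.6  51.8] [1.7992e+02 1.0000e-02 1.1158e+02]
xyz [-0.     0.003 -2.165] a [0.013 0.001 0.013]
xyz [-4.549 -2.05  -0.   ] a [ 0.    -0.     2.433]
xyz [ 0.    -0.     0.965] a [0. 0. 0.]
```

Call:
drive_tool([
  {"x": 0, "y": 0, "z": -0.1, "ax": 0, "ay": 0, "az": 0, "hand": 8},
  {"x": 0, "y": 0, "z": -0.4, "ax": 0, "ay": 0, "az": 0, "hand": 8},
  {"x": 0, "y": 0, "z": -0.9, "ax": 0, "ay": 0, "az": 0, "hand": 8},
  {"x": 0, "y": 0, "z": -1.4, "ax": 0, "ay": 0, "az": 0, "hand": 8},
  {"x": 0, "y": 0, "z": -1.9, "ax": 0, "ay": 0, "az": 0, "hand": 8},
  {"x": 0, "y": 0, "z": -2.16, "ax": 0, "ay": 0, "az": 0, "hand": 8},
  {"x": 0, "y": 0, "z": -2.16, "ax": 0, "ay": 0, "az": 0, "hand": 8},
])

```text
clock: 17.4
eef_pos: [548.8, 264.2, 160.8]
tcp_rot: [3.137, -0.0, 1.947]
contact_force: [-0.6, 0.3, -4.8]
opening: 0.173
grasp_force: 68.8
```

Call:
drive_tool([
  {"x": -0.3, "y": -0.14, "z": 0, "ax": 0, "ay": 0, "az": 0.2, "hand": 8},
  {"x": -0.9, "y": -0.4, "z": 0, "ax": 0, "ay": 0, "az": 0.5, "hand": 8},
  {"x": -1.6, "y": -0.72, "z": 0, "ax": 0, "ay": 0, "az": 0.9, "hand": 8},
  {"x": -2.3, "y": -1.04, "z": 0, "ax": 0, "ay": 0, "az": 1.3, "hand": 8},
  {"x": -3.0, "y": -1.35, "z": 0, "ax": 0, "ay": 0, "az": 1.7, "hand": 8},
  {"x": -3.7, "y": -1.67, "z": 0, "ax": 0, "ay": 0, "az": 2.1, "hand": 8},
  {"x": -4.3, "y": -1.94, "z": 0, "ax": 0, "ay": 0, "az": 2.43, "hand": 8},
  {"x": -4.55, "y": -2.05, "z": 0, "ax": 0, "ay": 0, "az": 2.43, "hand": 8},
])

```text
clock: 18.2
eef_pos: [534.2, 11.2, 156.9]
tcp_rot: [-3.139, 0.001, 1.689]
contact_force: [-0.1, -0.0, -5.1]
opening: 0.169
grasp_force: 68.8
```

Call:
drive_tool([
  {"x": 0, "y": 0, "z": 0, "ax": 0, "ay": 0, "az": 0, "hand": 8},
  {"x": 0, "y": 0, "z": 0, "ax": 0, "ay": 0, "az": 0, "hand": 8},
  {"x": 0, "y": 0, "z": 0, "ax": 0, "ay": 0, "az": 0, "hand": 8},
])

```text
clock: 18.5
eef_pos: [535.7, 15.1, 157.9]
tcp_rot: [-3.141, -0.0, 1.694]
contact_force: [0.3, 1.1, -4.3]
opening: 0.171
grasp_force: 68.7
```

```bash
python3 - <<'E'
from h import *
print(state(),monitor.sense()["wrist_torque"])
plan((536.1,14.4,130,96.9))
im,c,s=grab("wrist","w8"); sd,cs,_=grab("side","s8"); np.save("c8.npy",c,allow_pickle=True)
o=np.zeros((600,800,3),np.uint8); o[:288,:384]=cv2.resize(im,(384,288)); 
u=proj(cs,[(536,14,110)])[0].astype(int); k=sd[u[1]-60:u[1]+70,u[0]-70:u[0]+70]; k=cv2.resize(k,None,fx=2.9,fy=2.9,interpolation=3); o[:k.shape[0],390:390+k.shape[1]]=k
cv2.imwrite("pics/w8o.png",o); print(u)
E
```

```text
(18.5, array([535.7,  15.1, 157.9]), array([-3.1410e+00, -4.0000e-04,  1.6936e+00]), 14.6, 68.7, array([ 0.3,  1.1, -4.3])) [ 0.05076984 -0.04833916 -0.00155768]
from [535.7  15.1 157.9] [-1.7996e+02 -2.0000e-02  9.7040e+01]
xyz [-0.015  0.007  0.558] a [-0.006 -0.004  0.023]
[235 171]
```

View pics/w8o.png

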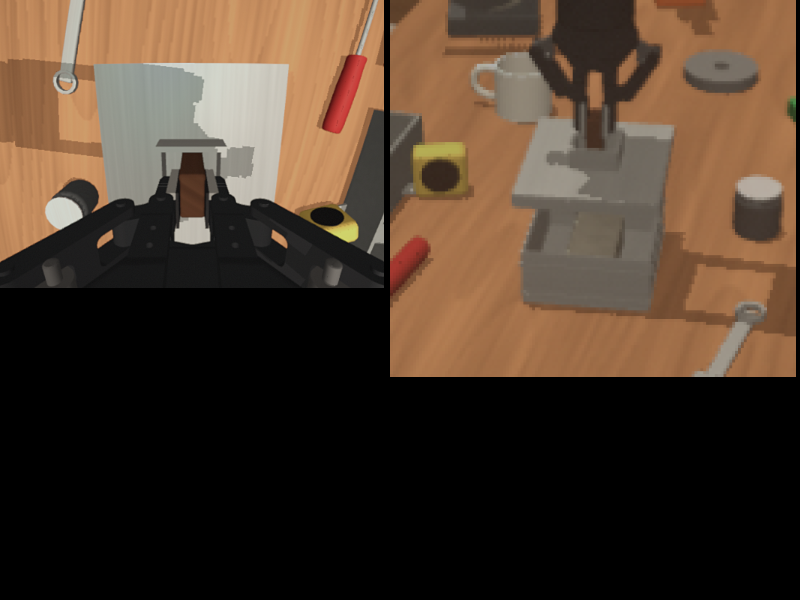

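The lids hang level over the tin. The side crop shows the skirt parallel to the rim, with the stones below. I'll lower slowly.

Call:
drive_tool([
  {"x": 0, "y": 0.005, "z": 0.2, "ax": 0, "ay": 0, "az": 0.02, "hand": 8},
  {"x": 0, "y": 0.005, "z": 0.4, "ax": 0, "ay": 0, "az": 0.02, "hand": 8},
  {"x": 0, "y": 0.005, "z": 0.6, "ax": 0, "ay": 0, "az": 0.02, "hand": 8},
  {"x": 0, "y": 0.005, "z": 0.75, "ax": 0, "ay": 0, "az": 0.02, "hand": 8},
  {"x": 0, "y": 0.005, "z": 0.85, "ax": 0, "ay": 0, "az": 0.02, "hand": 8},
  {"x": 0, "y": 0.005, "z": 0.9, "ax": 0, "ay": 0, "az": 0.02, "hand": 8},
  {"x": 0, "y": 0.005, "z": 0.93, "ax": 0, "ay": 0, "az": 0.02, "hand": 8},
  {"x": 0, "y": 0.005, "z": 0.93, "ax": 0, "ay": 0, "az": 0.02, "hand": 8},
])

```text
clock: 19.4
eef_pos: [536.3, 14.3, 111.8]
tcp_rot: [3.142, -0.0, 1.691]
contact_force: [-0.2, 0.1, -5.9]
opening: 0.17
grasp_force: 68.8
```

Call:
drive_tool([
  {"x": 0, "y": 0, "z": 0.03, "ax": 0, "ay": 0, "az": 0, "hand": 8},
  {"x": 0, "y": 0, "z": 0.06, "ax": 0, "ay": 0, "az": 0, "hand": 8},
  {"x": 0, "y": 0, "z": 0.06, "ax": 0, "ay": 0, "az": 0, "hand": 8},
])

```text
clock: 19.7
eef_pos: [536.1, 14.3, 108.7]
tcp_rot: [3.142, 0.0, 1.691]
contact_force: [-0.1, -0.8, -4.5]
opening: 0.171
grasp_force: 68.8
```

Call:
drive_tool([
  {"x": 0, "y": 0, "z": 0.02, "ax": 0, "ay": 0, "az": 0, "hand": 8},
  {"x": 0, "y": 0, "z": 0.04, "ax": 0, "ay": 0, "az": 0, "hand": 8},
  {"x": 0, "y": 0, "z": 0.06, "ax": 0, "ay": 0, "az": 0, "hand": 8},
  {"x": 0, "y": 0, "z": 0.06, "ax": 0, "ay": 0, "az": 0, "hand": 8},
])

```text
clock: 20.1
eef_pos: [536.1, 14.3, 105.6]
tcp_rot: [-3.141, -0.0, 1.691]
contact_force: [-0.7, -0.8, -5.6]
opening: 0.171
grasp_force: 68.8
```

Call:
drive_tool([
  {"x": 0, "y": 0, "z": 0.02, "ax": 0, "ay": 0, "az": 0, "hand": 8},
  {"x": 0, "y": 0, "z": 0.03, "ax": 0, "ay": 0, "az": 0, "hand": 8},
  {"x": 0, "y": 0, "z": 0.03, "ax": 0, "ay": 0, "az": 0, "hand": 8},
])

```text
clock: 20.4
eef_pos: [536.1, 14.3, 104.2]
tcp_rot: [-3.141, -0.0, 1.691]
contact_force: [0.5, -0.3, -5.9]
opening: 0.173
grasp_force: 68.8
```

Call:
drive_tool([
  {"x": 0, "y": 0, "z": 0.015, "ax": 0, "ay": 0, "az": 0, "hand": 8},
  {"x": 0, "y": 0, "z": 0.03, "ax": 0, "ay": 0, "az": 0, "hand": 8},
  {"x": 0, "y": 0, "z": 0.03, "ax": 0, "ay": 0, "az": 0, "hand": 8},
])

```text
clock: 20.7
eef_pos: [536.3, 14.3, 103.7]
tcp_rot: [3.141, 0.0, 1.691]
contact_force: [-5.2, -0.5, 7.3]
opening: 0.17
grasp_force: 70.6
```

Contact at the expected seating height, TCP 103.7 against 103.8. Now I'll release.

Call:
drive_tool([
  {"x": 0, "y": 0, "z": -0.02, "ax": 0, "ay": 0, "az": 0, "hand": 8},
  {"x": 0, "y": 0, "z": -0.02, "ax": 0, "ay": 0, "az": 0, "hand": 25},
  {"x": 0, "y": 0, "z": -0.02, "ax": 0, "ay": 0, "az": 0, "hand": 45},
  {"x": 0, "y": 0, "z": -0.02, "ax": 0, "ay": 0, "az": 0, "hand": 65},
  {"x": 0, "y": 0, "z": -0.02, "ax": 0, "ay": 0, "az": 0, "hand": 78},
  {"x": 0, "y": 0, "z": -0.02, "ax": 0, "ay": 0, "az": 0, "hand": 78},
  {"x": 0, "y": 0, "z": -0.02, "ax": 0, "ay": 0, "az": 0, "hand": 78},
  {"x": 0, "y": 0, "z": -0.02, "ax": 0, "ay": 0, "az": 0, "hand": 78},
])

```text
clock: 21.5
eef_pos: [536.2, 14.3, 103.8]
tcp_rot: [3.142, 0.0, 1.691]
contact_force: [-0.8, -0.5, 0.3]
opening: 0.912
grasp_force: 0.0
```

```bash
python3 - <<'E'
from h import *
print(state())
im,c,s=grab("wrist","w9"); sd,cs,_=grab("side","s9")
o=np.zeros((600,800,3),np.uint8); o[:288,:384]=cv2.resize(im,(384,288)); 
u=proj(cs,[(536,14,80)])[0].astype(int); k=sd[u[1]-60:u[1]+60,u[0]-70:u[0]+70]; k=cv2.resize(k,None,fx=2.9,fy=2.9,interpolation=3); o[:k.shape[0],390:390+k.shape[1]]=k
cv2.imwrite("pics/w9o.png",o[:360])
E
```

```text
(21.5, array([536.2,  14.3, 103.8]), array([3.1416, 0.    , 1.6908]), 77.9, 0.0, array([-0.8, -0.5,  0.3]))
```

View pics/w9o.png

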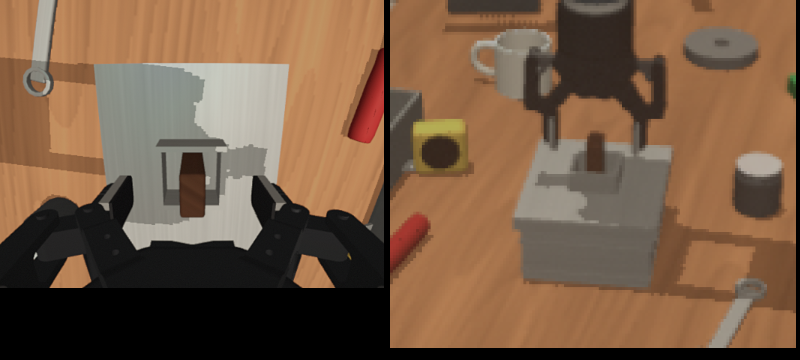

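Both lids sit level on the tin. In the wrist view the collar at about (190,175) is centred between the open fingers. I'll lower onto it and grip.

Call:
drive_tool([
  {"x": 0, "y": 0, "z": 0.1, "ax": 0, "ay": 0, "az": 0, "hand": 78},
  {"x": 0, "y": 0, "z": 0.25, "ax": 0, "ay": 0, "az": 0, "hand": 78},
  {"x": 0, "y": 0, "z": 0.38, "ax": 0, "ay": 0, "az": 0, "hand": 78},
  {"x": 0, "y": 0, "z": 0.4, "ax": 0, "ay": 0, "az": 0, "hand": 78},
  {"x": 0, "y": 0, "z": 0.4, "ax": 0, "ay": 0, "az": 0, "hand": 70},
  {"x": 0, "y": 0, "z": 0.4, "ax": 0, "ay": 0, "az": 0, "hand": 60},
  {"x": 0, "y": 0, "z": 0.4, "ax": 0, "ay": 0, "az": 0, "hand": 54},
], grip_force=40)

```text
clock: 22.3
eef_pos: [536.4, 14.3, 84.0]
tcp_rot: [3.141, 0.0, 1.691]
contact_force: [-0.1, -0.4, 0.3]
opening: 0.633
grasp_force: 0.0
```

Call:
drive_tool([
  {"x": 0, "y": 0, "z": 0, "ax": 0, "ay": 0, "az": 0, "hand": 42},
  {"x": 0, "y": 0, "z": 0, "ax": 0, "ay": 0, "az": 0, "hand": 42},
  {"x": 0, "y": 0, "z": 0, "ax": 0, "ay": 0, "az": 0, "hand": 42},
  {"x": 0, "y": 0, "z": 0, "ax": 0, "ay": 0, "az": 0, "hand": 42},
], grip_force=40)

```text
clock: 22.7
eef_pos: [536.4, 14.3, 84.2]
tcp_rot: [3.141, 0.0, 1.691]
contact_force: [-1.0, 0.5, 5.2]
opening: 0.573
grasp_force: 42.2
```

Call:
drive_tool([
  {"x": 0, "y": 0, "z": -0.05, "ax": 0, "ay": 0, "az": 0, "hand": 42},
  {"x": 0, "y": 0, "z": -0.15, "ax": 0, "ay": 0, "az": 0, "hand": 42},
  {"x": 0, "y": 0, "z": -0.3, "ax": 0, "ay": 0, "az": 0, "hand": 42},
  {"x": 0, "y": 0, "z": -0.5, "ax": 0, "ay": 0, "az": 0, "hand": 42},
  {"x": 0, "y": 0, "z": -0.75, "ax": 0, "ay": 0, "az": 0, "hand": 42},
  {"x": 0, "y": 0, "z": -1.05, "ax": 0, "ay": 0, "az": 0, "hand": 42},
  {"x": 0, "y": 0, "z": -1.35, "ax": 0, "ay": 0, "az": 0, "hand": 42},
  {"x": 0, "y": 0, "z": -1.65, "ax": 0, "ay": 0, "az": 0, "hand": 42},
])

```text
clock: 23.5
eef_pos: [536.3, 14.3, 167.9]
tcp_rot: [3.141, 0.0, 1.691]
contact_force: [0.1, -0.7, -1.8]
opening: 0.573
grasp_force: 41.8
```

Call:
drive_tool([
  {"x": 0, "y": 0, "z": -0.25, "ax": 0, "ay": 0, "az": 0, "hand": 42},
  {"x": 0, "y": 0, "z": -0.5, "ax": 0, "ay": 0, "az": 0, "hand": 42},
  {"x": 0, "y": 0, "z": -0.72, "ax": 0, "ay": 0, "az": 0, "hand": 42},
  {"x": 0, "y": 0, "z": -0.85, "ax": 0, "ay": 0, "az": 0, "hand": 42},
  {"x": 0, "y": 0, "z": -0.9, "ax": 0, "ay": 0, "az": 0, "hand": 42},
  {"x": 0, "y": 0, "z": -0.9, "ax": 0, "ay": 0, "az": 0, "hand": 42},
  {"x": 0, "y": 0, "z": -0.9, "ax": 0, "ay": 0, "az": 0, "hand": 42},
  {"x": 0, "y": 0, "z": -0.9, "ax": 0, "ay": 0, "az": 0, "hand": 42},
])

```text
clock: 24.3
eef_pos: [535.8, 14.3, 210.7]
tcp_rot: [-3.14, -0.0, 1.691]
contact_force: [0.5, 0.5, -2.1]
opening: 0.574
grasp_force: 41.8
```

```bash
python3 - <<'E'
from h import *
print(state())
sd,cs,_=grab("side","s10")
u=proj(cs,[(536,14,120)])[0].astype(int); k=sd[u[1]-70:u[1]+80,u[0]-80:u[0]+80]; cv2.imwrite("pics/s10o.png",cv2.resize(k,None,fx=3.5,fy=3.5,interpolation=3))
E
```

```text
(24.3, array([535.8,  14.3, 210.7]), array([-3.1405e+00, -1.0000e-04,  1.6908e+00]), 49.1, 41.8, array([ 0.5,  0.5, -2.1]))
```

View pics/s10o.png

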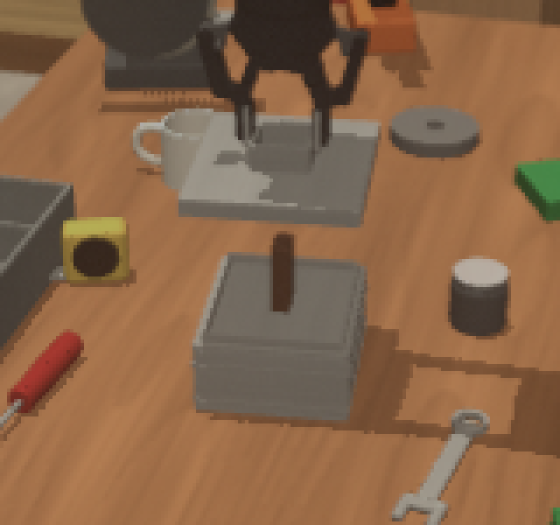

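The outer lid is held level about 127 mm up, at crop (280,170), and the inner lid stays seated on the tin with its handle at (283,270). I'll hand in.

```bash
python3 -c "
from rig import r
print(r.sign_off())"
```

```text
the job is handed in; nothing more can be done
None
```

The job is handed in at about 24 s: both stones are stacked in the tin, the inner lid is seated, and the outer lid is held level about 127 mm up; sign-off returned no verdict.

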